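# Fetch the dropped clamp ring from under the bench shelf

## Robot

A 6-joint arm with a two-finger parallel gripper is mounted at the origin on the work surface. World frame = base frame: x ahead of the robot, y to its left, z up, the work surface at z = 0. Lengths are in m, angles in degrees, forces in N, time in s.
With the tool pointing down it reaches from about 0.4 to 0.825 m from the base axis. Payload 7 kg.
Tool frame: the origin (TCP) lies midway between the tips of the shut fingers; the grasp point (between the pads) lies 19 mm behind it; z points along the fingers, y is the line along which they close (so a half turn about z gives the same grasp; the last joint's range is limited). The gripper opens to 88 mm and grips with 3 to 60 N. Pads are 19 mm wide; open, the fingers measure 130 mm over their backs; the gripper's body (78 mm by 193 mm) begins 47 mm behind the grasp point.
Start: joints at [88.814, 20.546, 0.682, 0, -70.136, -16.507], TCP at [0.205, 0.643, 0.227] pointing down, gripper open.
Joint ranges: [-176.03, 176.03], [-82.01, 121.73], [-58.28, 71.71], [-173.87, 95.51], [-174.79, -0.11], [-173.66, 173.66]. Speed limits (degrees/s): [136.94, 136.94, 172.46, 180, 180, 180].

## Interface

Orientations are given as [roll, pitch, yaw] about the fixed x, y, z axes, in that order (R = Rz(yaw) Ry(pitch) Rx(roll)).
In Python, from plant import r, eyes, workorder gives the robot as it stands.
- The arm moves only by the tool step_arm, never from a script. Its argument "plan" is a list of rows, each a list of 5 numbers: the shift along the tool's x, y, z each as a share of 25 cm, from -1 to 1, then the turn about the tool's z as a share of 60 degrees, from -1 to 1, then the finger opening in mm, from 0 to 87.6. In form: [[x, y, z, turn, jaw], ...]. A call has 1 to 12 rows; each row is the pose to reach, as a shift and turn from the pose commanded when the call began, along the tool's axes at that moment; what a row does not reach only later rows make up. A row lasts 1/12 s, in which the tool goes at most 41.7 mm and 7.16 degrees, less where a joint would pass 70% of its speed; a pose out of reach is approached as far as the arm can. A call with a number of a shift or a turn outside -1 to 1 is refused whole. A call with a gripper value outside its range is refused whole. The fingers move at their own pace and stop on an object; "newtons" is the grip in N (left out, the last holds). Time passes only in rows, so rows that repeat a pose let the fingers close. It gives the time, the measured TCP pose, the force, the opening and the grip force at its end, in the units of the state.
- r.get_state(): the state, without advancing time (a new reading comes with each control period).
- eyes.capture(name): name is "side" or "top" or "wrist"; returns the picture (420x560x3 uint8, red, green, blue); there is no depth.
- eyes.camera_model(name): a dict with "fov_y" (degrees; the focal length in pixels is half the picture's height over the tangent of half this angle, whatever the lens; pixels are square), "cx", "cy" (the principal point, pixels), "world_to_cam" (4x4, takes a point from world to camera coordinates); the wrist camera has in their place "hand_eye" (4x4, takes a point from camera to tool coordinates, whose origin is the TCP and whose axes are the flange's). Camera axes: x right, y up, looking along -z (the intrinsics and any distortion apply to the point x, -y, -z); pixel columns grow to the right and rows downward; lengths in m; the calibration is good to about 2 mm. The wrist camera is an equidistant fisheye: a pixel r from the principal point sees the ray r / f radians off the axis. A picture is of the moment at which its call begins: read the wrist's pose just before it. camera_model takes no time and is no camera call.
- workorder.close_job(): hands the job in; it is judged then, once.
The state is a dict: "time_s": time; "joints": joint angles; "qd": joint speeds; "joint_torque": joint torques, N m; "tcp_pos": TCP position; "eef_rot": TCP orientation; "contact_force": force on the tool from outside, world axes, zero at the start; "moment": the same for the moment, N m; "gripper_width": finger opening in m; "gripper_force": force on a finger pad.
Only numpy, scipy, OpenCV 4.12 (cv2) and the standard library are available. Lean on these libraries where they do the work, as an engineer would, in place of code of your own. Each camera call takes 0.05 s, during which the arm holds its last target. There are 200 camera calls.

## Task

The centrifuge's brass clamp ring has slid under the low clear shelf. With the hooked probe, held by its grip, and not with the fingers, drag the ring out from under the shelf towards the robot until it lies flat on the open bench, wholly clear of the shelf's front edge. Leave the solid brass weight under the shelf where it lies, and let go of the probe standing flat on the bench.

Things in the scene. Friction and masses are not known exactly. Their poses are not given: they have to be found in the camera images.
- probe: Loose 220 g L-shaped probe. Origin: underside, below the middle of its black upright grip (36 mm along x, 16 along y, top at z 110; pinch across y). Steel blade 6 mm thick, 16 wide, x -30 to 167 mm; its toe (x 155 to 167) goes to +y only, to y = 50 mm. Foot plate 60 x 60 x 6 under the grip. z up, x towards the toe. Starts flat in front of the shelf, to the right, blade pointing to the robot's left.
- ring: The dropped clamp ring: plain brass, outer diameter 44 mm, bore 28 mm, 14 mm high, 80 to 130 g, loose, flat on the bench under the shelf, its centre 35 to 60 mm behind the shelf's front edge. Origin: centre of its underside, z up.
- weight: Solid brass disc (balance weight), diameter 36 mm, 14 mm high, 110 g, loose on the bench under the shelf, 130 to 215 mm left or right of the ring. Origin: centre of its underside.
- shelf: Fixed clear board, 150 mm deep (x), 500 wide (y), underside 45 mm and top 53 mm above the bench, on 8 mm end walls (inner faces y = +-242); front and back open. Origin: on the bench under its middle; x to the back (front edge x = -75), y to the robot's left. Also under it: a small black cap near y = 190. Things up to 70 mm tall stand on it beyond |y| = 185. The bench in front is free.
There are look-alikes about, which are no part of the job. What is shaped like the probe but brown or orange is not meant.

How it is judged:
By the outcome, as a careful person would: the job done as asked, in the order asked, and still so for the second after the job is handed in, with the robot touching nothing.
It also fails if it takes over 54 s, if anything falls off the work surface, if the arm or the gripper's body presses on something with over 40 N, if the wrist force passes 120 N, or if a joint passes its speed limit or range.

## Working session

There is one attempt and no reset: what is moved stays moved. The work goes in short steps, Python scripts to look and compute and a tool call to move; the robot and the scene stay as the last step left them, time stands still between calls to the robot, and variables do not carry over. Pictures are saved under pics/ and viewed, at most 10 in all, crops included, and the job is handed in when it is done.

Besides the shell and the picture viewer there is one more tool, called after "Emit:" in YAML: its name, and indented under it one key for each argument. step_arm: Moves the arm, as the interface text tells. Its arguments: {"type":"object","properties":{"plan":{"type":"array"},"newtons":{"type":"number"}},"required":["plan"]}

```bash
ls; mkdir -p pics; python3 - <<'E'
from plant import r, eyes, workorder
import cv2
print(r.get_state())
for n in("top","side"):
    im=eyes.capture(n); cv2.imwrite(f"pics/{n}0.png",im[:,:,::-1]); print(n,eyes.camera_model(n))
print(eyes.camera_model("wrist"))
E
```

```text
pics
{'time_s': 0.0, 'joints': array([ 8.88145838e+01,  2.05921818e+01,  6.31933681e-01, -2.14988508e-02,
       -7.01348563e+01, -1.65077966e+01]), 'qd': array([ 0.02774988, -0.0081871 ,  0.06496674,  0.08081292,  0.04533873,
        0.04181858]), 'joint_torque': array([ 9.08765778e-04, -5.82712841e+01,  2.93042529e+01,  6.99683368e+00,
        6.95352210e-03, -1.65289262e-04]), 'tcp_pos': array([0.20500425, 0.64258684, 0.22559594]), 'eef_rot': array([ 1.79903073e+02, -7.64940102e-03, -1.77005286e+01]), 'contact_force': array([ 0.35853294, -0.85541137,  0.34786155]), 'moment': array([-0.06580638,  0.02316588, -0.02338285]), 'gripper_force': 0.0, 'gripper_width': 0.08764051450345713}
top {'fov_y': 55.267997049794246, 'cx': 280.6617183036458, 'cy': 202.81056643373282, 'world_to_cam': array([[-0.00721066, -0.99987852,  0.01381881, -0.09709844],
       [ 0.9971524 , -0.00615224,  0.07516142, -0.50635505],
       [-0.07506728,  0.01432142,  0.99707562, -0.85677891],
       [ 0.        ,  0.        ,  0.        ,  1.        ]])}
side {'fov_y': 55.621486131129636, 'cx': 283.0542809830812, 'cy': 213.98958813619777, 'world_to_cam': array([[-0.89230713, -0.45142346, -0.00220276,  0.41605766],
       [ 0.2377047 , -0.47399658,  0.84783472, -0.19615897],
       [-0.38377658,  0.75600536,  0.530256  , -0.66871897],
       [ 0.        ,  0.        ,  0.        ,  1.        ]])}
{'fov_y': 65.70646984690485, 'cx': 281.3441313549098, 'cy': 206.29024767498197, 'hand_eye': array([[-3.95332095e-05,  9.63364855e-01,  2.68194248e-01,
         7.17034606e-02],
       [ 9.99999965e-01, -3.22339984e-05,  2.63190989e-04,
        -9.43682185e-04],
       [ 2.62193922e-04,  2.68194249e-01, -9.63364820e-01,
        -1.58986375e-01],
       [ 0.00000000e+00,  0.00000000e+00,  0.00000000e+00,
         1.00000000e+00]])}
```

View pics/top0.png

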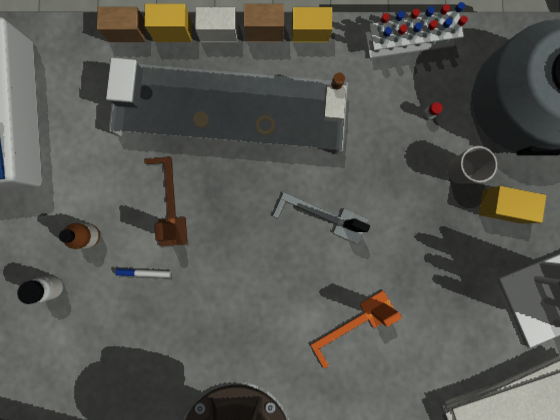

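View pics/side0.png

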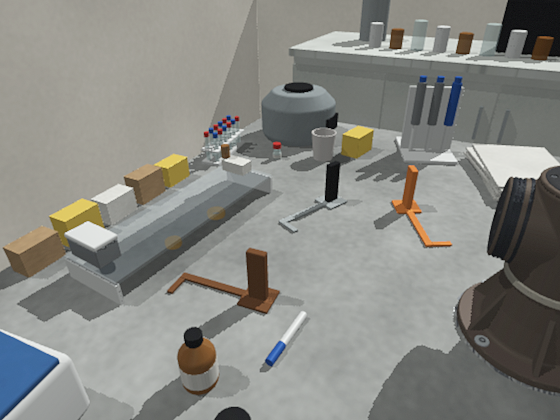

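Candidates for the probe in the top view: steel/black at (320,215), brown at (170,205), orange at (360,325). I choose the grey steel one with the black grip. For the ring: (265,124) shows an open bore, (201,118) looks like a solid disc (weight), and the black cap is at (146,92). I'll check this in a crop.

```bash
cat > h.py <<'E'
import numpy as np, cv2
from plant import r, eyes, workorder
from scipy.spatial.transform import Rotation as Ro
def ray(n,px,state=None):
    m=eyes.camera_model(n); px=np.atleast_2d(px).astype(float)
    f=210/np.tan(np.radians(m["fov_y"]/2)); d=(px-[m["cx"],m["cy"]])/f
    if n=="wrist":
        t=np.linalg.norm(d,axis=1,keepdims=True); d3=np.c_[d/np.maximum(t,1e-9)*np.sin(t),np.cos(t)]
        T=np.eye(4); T[:3,:3]=Ro.from_euler("xyz",state["eef_rot"],degrees=True).as_matrix(); T[:3,3]=state["tcp_pos"]
        C=T@m["hand_eye"]
    else:
        d3=np.c_[d,np.ones(len(d))]; C=np.linalg.inv(m["world_to_cam"])
    return C[:3,3],(d3*[1,-1,-1])@C[:3,:3].T
def onplane(n,px,z,state=None):
    o,d=ray(n,px,state); return (o+d*((z-o[2])/d[:,2])[:,None])[:,:2]
E
python3 - <<'E'
from h import *
im=cv2.imread("pics/top0.png")
a=cv2.resize(im[70:160,100:360],None,fx=3,fy=3,interpolation=cv2.INTER_CUBIC)
b=cv2.resize(im[180:250,260:390],None,fx=4,fy=4,interpolation=cv2.INTER_CUBIC)
c=np.zeros((560,780,3),np.uint8); c[:270]=a; c[275:555,:520]=b
cv2.imwrite("pics/crop0.png",c)
hsv=cv2.cvtColor(im,cv2.COLOR_BGR2HSV)
roi=np.zeros(im.shape[:2],np.uint8); roi[70:150,110:325]=255
m=cv2.inRange(hsv,(10,90,50),(28,255,255))&roi
for c in cv2.findContours(m,0,2)[0]:
    if len(c)>5:
        (x,y),rad=cv2.minEnclosingCircle(c); print("brass",x,y,rad,onplane("top",(x,y),.014))
for p in [(112,133),(345,150),(118,60),(348,85)]: print("shelf top corner?",p,onplane("top",p,.053))
E
```

```text
brass 265.1000061035156 124.30000305175781 8.905149459838867 [[ 0.6820075  -0.06710902]]
brass 200.93637084960938 118.60909271240234 6.947463035583496 [[0.69540399 0.07576905]]
shelf top corner? (112, 133) [[0.65362788 0.25608291]]
shelf top corner? (345, 150) [[ 0.61503312 -0.23773177]]
shelf top corner? (118, 60) [[0.81290191 0.24712929]]
shelf top corner? (348, 85) [[ 0.75685603 -0.2469485 ]]
```

View pics/crop0.png

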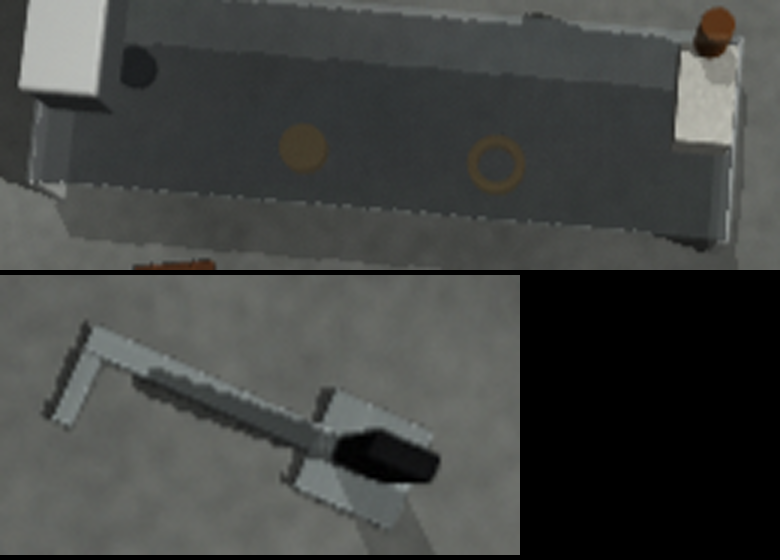

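The crop shows the ring with its open bore at (265,124), the solid weight at (201,118), and the steel L-probe with black grip (foot centre at ~(350,226), blade corner ~(282,193), toe tip ~(274,216)).

```bash
python3 - <<'E'
from h import *
P=lambda L:np.array([(260+x/4,180+(y-275)/4) for x,y in L])-0.4
img=P([(93,328),(50,415),(70,427),(337,388),(432,435),(388,527),(295,487)])
mod=np.array([(.167,-.008),(.167,.05),(.155,.05),(.03,-.03),(-.03,-.03),(-.03,.03),(.03,.03)])
w=onplane("top",img,.006)
mc,wc=mod.mean(0),w.mean(0); H=(mod-mc).T@(w-wc); th=np.arctan2(H[0,1]-H[1,0],H[0,0]+H[1,1])
R=np.array([[np.cos(th),-np.sin(th)],[np.sin(th),np.cos(th)]]); o=wc-R@mc
print(w, "yaw",np.degrees(th),"origin",o); print(np.round((mod@R.T+o-w)*1000,1))
# shelf front edge in top: pts in crop0 a
F=np.array([(100+x/3,70+y/3) for x,y in [(70,183),(300,202),(500,218),(660,235)]]); f=onplane("top",F,.053); g=onplane("top",F,.045)
print(f,np.degrees(np.arctan2(*(f[0]-f[-1]))))
s=r.get_state(); Rt=Ro.from_euler("xyz",s["eef_rot"],degrees=True).as_matrix(); print(Rt.round(3))
E
```

```text
[[ 0.52891065 -0.10570857]
 [ 0.48066992 -0.08153611]
 [ 0.47395386 -0.09256188]
 [ 0.49463076 -0.24103244]
 [ 0.46817366 -0.29335875]
 [ 0.4175589  -0.26779105]
 [ 0.43995432 -0.21671659]] yaw 65.44214346276426 origin [ 0.45489939 -0.25452968]
[[ 2.7 -0.3]
 [-1.8 -0.3]
 [-0.1 -0.2]
 [ 0.   1.3]
 [ 1.5 -0.9]
 [-2.4 -1.6]
 [ 0.1  1.9]]
[[ 0.65784615  0.2323097 ]
 [ 0.64359164  0.07018193]
 [ 0.63153707 -0.07118914]
 [ 0.61885327 -0.18451003]] 5.344383663031783
[[ 0.953 -0.304 -0.   ]
 [-0.304 -0.953 -0.002]
 [ 0.     0.002 -1.   ]]
```

Emit:
step_arm:
  plan:
    - [0.94,0.64,0,1,87]
    - [0.94,0.64,0,1,87]
    - [0.94,0.64,0,1,87]
    - [0.94,0.64,0,1,87]
    - [0.94,0.64,0,1,87]
    - [0.94,0.64,0,1,87]
    - [0.94,0.64,0,1,87]
    - [0.94,0.64,0,1,87]
    - [0.94,0.64,0,1,87]
    - [0.94,0.64,0,1,87]

```text
time_s: 0.93
tcp_pos: [0.3809, 0.4183, 0.2264]
eef_rot: [180.0, -0.0, -77.9]
contact_force: [-0.4, -0.5, -0.5]
gripper_width: 0.087
gripper_force: 0.0
```

```bash
cat >> h.py <<'E'
def to(x,y,z,yaw):
    s=r.get_state(); R=Ro.from_euler("xyz",s["eef_rot"],degrees=True).as_matrix()
    d=R.T@(np.array([x,y,z])-s["tcp_pos"]); t=-((yaw-s["eef_rot"][2]+180)%360-180)
    print("t",s["time_s"],"pos",s["tcp_pos"].round(4),"yaw",s["eef_rot"].round(1),"j",s["joints"].round(0),"w",round(s["gripper_width"],4),"F",s["contact_force"].round(1))
    print("shares",(d/.25).round(3),"turn",round(t/60,3))
E
python3 -c "
from h import *
to(.46,.1,.22,-114.6); to(.455,-.2545,.2,-114.6)"
```

```text
t 0.9333 pos [0.3809 0.4183 0.2264] yaw [180.   -0.  -77.9] j [ 67.  10. -13.  -0. -66. -55.] w 0.087 F [-0.4 -0.5 -0.5]
shares [ 1.311 -0.043  0.026] turn 0.611
t 0.9333 pos [0.3809 0.4183 0.2264] yaw [180.   -0.  -77.9] j [ 67.  10. -13.  -0. -66. -55.] w 0.087 F [-0.4 -0.5 -0.5]
shares [2.693 0.274 0.106] turn 0.611
```

Emit:
step_arm:
  plan:
    - [1,-0.05,0,0.61,87]
    - [1,-0.05,0,0.61,87]
    - [1,-0.05,0,0.61,87]
    - [1,-0.05,0,0.61,87]
    - [1,-0.05,0,0.61,87]
    - [1,-0.05,0,0.61,87]
    - [1,-0.05,0,0.61,87]

```text
time_s: 1.52
tcp_pos: [0.446, 0.1726, 0.2265]
eef_rot: [180.0, -0.1, -114.4]
contact_force: [-0.1, 0.8, -0.4]
gripper_width: 0.0869
gripper_force: 0.0
```

```bash
python3 -c "
from h import *
to(.455,-.03,.22,-114.6)"
```

```text
t 1.5167 pos [0.446  0.1726 0.2265] yaw [ 1.800e+02 -1.000e-01 -1.144e+02] j [ 45.   2. -23.   0. -65. -69.] w 0.0869 F [-0.1  0.8 -0.4]
shares [ 0.723 -0.368  0.027] turn 0.003
```

Emit:
step_arm:
  plan:
    - [0.72,-0.37,0,0,87]
    - [0.72,-0.37,0,0,87]
    - [0.72,-0.37,0,0,87]
    - [0.72,-0.37,0,0,87]
    - [0.72,-0.37,0,0,87]
    - [0.72,-0.37,0,0,87]

```text
time_s: 2.02
tcp_pos: [0.4555, -0.0288, 0.2264]
eef_rot: [180.0, -0.1, -114.3]
contact_force: [0.7, 0.5, 0.1]
gripper_width: 0.087
gripper_force: 0.0
```

Emit:
step_arm:
  plan:
    - [0.76,-0.37,0.1,0,87]
    - [0.76,-0.37,0.1,0,87]
    - [0.76,-0.37,0.1,0,87]
    - [0.76,-0.37,0.1,0,87]
    - [0.76,-0.37,0.1,0,87]
    - [0.76,-0.37,0.1,0,87]
    - [0.76,-0.37,0.1,0,87]
    - [0.76,-0.37,0.1,0,87]

```text
time_s: 2.68
tcp_pos: [0.4622, -0.2357, 0.2011]
eef_rot: [179.9, -0.0, -114.3]
contact_force: [-0.0, 0.6, 1.2]
gripper_width: 0.0874
gripper_force: 0.0
```

```bash
python3 -c "
from h import *
to(.455,-.2545,.2,-114.6)
im=eyes.capture('wrist'); cv2.imwrite('pics/w1.png',im[:,:,::-1])"
```

```text
t 2.6833 pos [ 0.4622 -0.2357  0.2011] yaw [ 179.9   -0.  -114.3] j [ -5.   7. -21.  -0. -62. -19.] w 0.0874 F [-0.   0.6  1.2]
shares [ 0.081 -0.005  0.004] turn 0.005
```

View pics/w1.png

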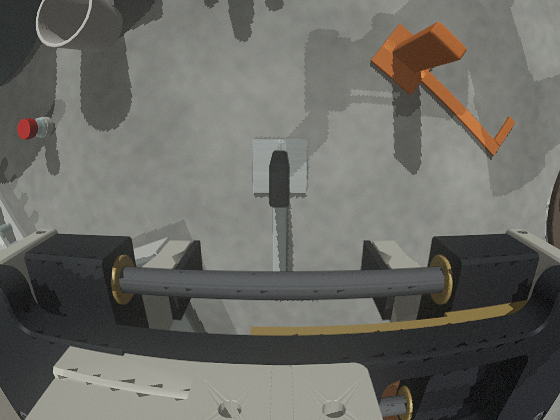

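The wrist view shows the grey foot plate square at (253–307, 138–195) with the black grip on it, blade running straight down the image, so the yaw is aligned.

```bash
python3 -c "
from h import *
s=r.get_state()
w=onplane('wrist',[(253,138.5),(307,138.5),(307,195),(253,195),(282,262),(274,225),(290,225)],.006,s)
print(w, w[:4].mean(0)); c=w[:4].mean(0)
print(np.degrees(np.arctan2(*(w[4]-c)[::-1])))
to(c[0],c[1],.063,-114.3)
"
```

```text
[[ 0.46986772 -0.29203045]
 [ 0.4163708  -0.26793286]
 [ 0.44146568 -0.20981329]
 [ 0.49681285 -0.23470386]
 [ 0.50094722 -0.14592046]
 [ 0.490054   -0.19267774]
 [ 0.47324641 -0.18512089]] [ 0.45612926 -0.25112011]
66.92465642992491
t 2.7333 pos [ 0.4624 -0.235   0.2014] yaw [ 180.     0.  -114.2] j [ -5.   7. -21.  -0. -62. -19.] w 0.0871 F [-0.5  0.6  0.1]
shares [ 0.069 -0.004  0.554] turn 0.001
```

Emit:
step_arm:
  plan:
    - [0.075,0,0,0,87]
    - [0.075,0,0.15,0,87]
    - [0.075,0,0.3,0,87]
    - [0.075,0,0.42,0,87]
    - [0.075,0,0.5,0,87]
    - [0.075,0,0.55,0,87]
    - [0.075,0,0.55,0,87]
    - [0.075,0,0.55,0,87]

```text
time_s: 3.4
tcp_pos: [0.455, -0.2516, 0.0642]
eef_rot: [180.0, -0.0, -114.1]
contact_force: [0.2, 0.8, 0.3]
gripper_width: 0.0872
gripper_force: 0.0
```

Emit:
step_arm:
  plan:
    - [0,0,0,0,10]
    - [0,0,0,0,5]
    - [0,0,0,0,0]
    - [0,0,0,0,0]
    - [0,0,0,0,0]
    - [0,0,0,0,0]
    - [0,0,0,0,0]
    - [0,0,0,0,0]
    - [0,0,0,0,0]
    - [0,0,0,0,0]
  newtons: 45

```text
time_s: 4.23
tcp_pos: [0.4546, -0.2529, 0.064]
eef_rot: [180.0, -0.0, -114.3]
contact_force: [0.5, -0.1, 0.2]
gripper_width: 0.0259
gripper_force: 0.0
```

```bash
python3 - <<'E'
from h import *
to(.455,-.2545,.07,-114.6)
im=eyes.capture('top'); cv2.imwrite('pics/t2.png',im[:,:,::-1])
im=eyes.capture('wrist'); cv2.imwrite('pics/w2.png',im[:,:,::-1])
E
```

```text
t 4.2333 pos [ 0.4546 -0.2529  0.064 ] yaw [ 180.    -0.  -114.3] j [ -7.  16. -31.  -0. -44. -17.] w 0.0259 F [ 0.5 -0.1  0.2]
shares [ 0.005 -0.004 -0.024] turn 0.005
```

Fingers are still closing (slow, ~74 mm/s).

Emit:
step_arm:
  plan:
    - [0,0,0,0,0]
    - [0,0,0,0,0]
    - [0,0,0,0,0]
    - [0,0,0,0,0]
    - [0,0,0,0,0]
    - [0,0,0,0,0]

```text
time_s: 4.83
tcp_pos: [0.4545, -0.2528, 0.064]
eef_rot: [180.0, -0.0, -114.3]
contact_force: [0.3, -0.1, -1.3]
gripper_width: 0.0155
gripper_force: 45.0
```

Emit:
step_arm:
  plan:
    - [0,0,-0.02,0,0]
    - [0,0,-0.04,0,0]
    - [0,0,-0.04,0,0]

```text
time_s: 5.08
tcp_pos: [0.4554, -0.2531, 0.0754]
eef_rot: [-179.9, 0.0, -114.3]
contact_force: [0.1, 0.1, -2.5]
gripper_width: 0.0159
gripper_force: 45.0
```

```bash
python3 - <<'E'
from h import *
to(.433,-.131,.074,174.7)
im=eyes.capture('top'); cv2.imwrite('pics/t2.png',im[:,:,::-1])
E
```

```text
t 5.0833 pos [ 0.4554 -0.2531  0.0754] yaw [-179.9    0.  -114.3] j [ -7.  15. -30.   0. -45. -17.] w 0.0159 F [ 0.1  0.1 -2.5]
shares [-0.408  0.282  0.005] turn 1.184
```

Emit:
step_arm:
  plan:
    - [-0.03,0.02,0,0,0]
    - [-0.1,0.07,0,0,0]
    - [-0.18,0.12,0,0,0]
    - [-0.26,0.18,0,0,0]
    - [-0.33,0.23,0,0.02,0]
    - [-0.38,0.26,0,0.06,0]
    - [-0.41,0.28,0,0.12,0]
    - [-0.41,0.28,0,0.19,0]
    - [-0.41,0.28,0,0.26,0]
    - [-0.41,0.28,0,0.32,0]
    - [-0.41,0.28,0,0.36,0]
    - [-0.41,0.28,0,0.38,0]

```text
time_s: 6.13
tcp_pos: [0.4327, -0.1302, 0.0741]
eef_rot: [180.0, 0.0, -137.2]
contact_force: [0.7, 0.1, -2.0]
gripper_width: 0.0155
gripper_force: 45.0
```

Emit:
step_arm:
  plan:
    - [0,0,0,0.03,0]
    - [0,0,0,0.09,0]
    - [0,0,0,0.17,0]
    - [0,0,0,0.26,0]
    - [0,0,0,0.35,0]
    - [0,0,0,0.44,0]
    - [0,0,0,0.53,0]
    - [0,0,0,0.62,0]
    - [0,0,0,0.7,0]
    - [0,0,0,0.76,0]
    - [0,0,0,0.8,0]
    - [0,0,0,0.8,0]

```text
time_s: 7.13
tcp_pos: [0.4328, -0.1304, 0.074]
eef_rot: [180.0, -0.0, 174.8]
contact_force: [-0.3, 0.2, -2.2]
gripper_width: 0.0161
gripper_force: 45.0
```

```bash
python3 - <<'E'
from h import *
to(.433,-.131,.067,174.7)
im=eyes.capture('top'); cv2.imwrite('pics/t3.png',im[:,:,::-1])
a=im[60:300,100:400,::-1]; cv2.imwrite('pics/t3c.png',cv2.resize(a,None,fx=2.5,fy=2.5,interpolation=cv2.INTER_CUBIC))
E
```

```text
t 7.1333 pos [ 0.4328 -0.1304  0.074 ] yaw [180.   -0.  174.8] j [   8.    9.  -38.   -0.  -43. -104.] w 0.0161 F [-0.3  0.2 -2.2]
shares [-0.001 -0.002  0.028] turn 0.002
```

View pics/t3c.png

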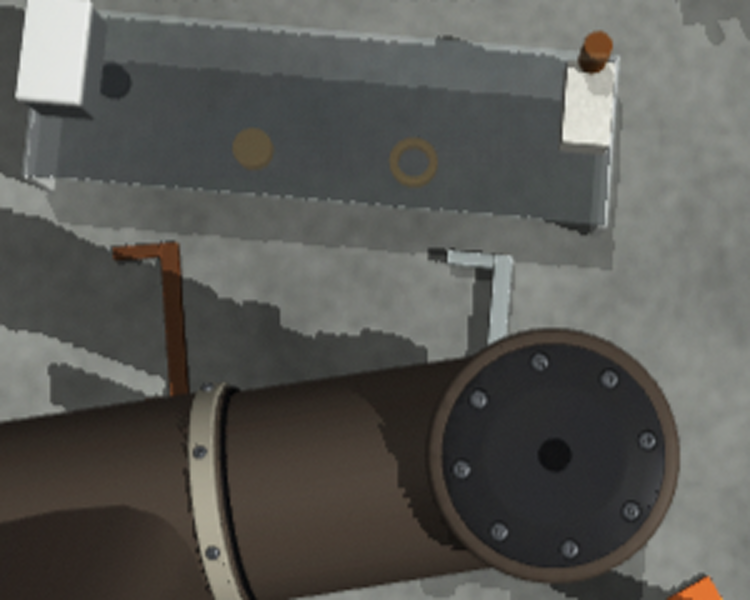

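The view shows the probe toe from (449,252) to (513,256), just in front of the shelf, and the ring at (414,161) with the weight far left at (252,147).

```bash
python3 - <<'E'
from h import *
c=lambda L:np.array([(100+x/2.5,60+y/2.5) for x,y in L])
t=onplane("top",c([(448,251),(513,256),(447,262)]),.016); rg=onplane("top",c([(414,161)]),.014)[0]
s=r.get_state(); y=np.radians(s["eef_rot"][2]+180); R=np.array([[np.cos(y),-np.sin(y)],[np.sin(y),np.cos(y)]])
print(t,rg); print("toe in probe/TCP frame",(t-s["tcp_pos"][:2])@R,"expect (.167,.05),(.167,-.008),(.155,.05)")
print("ring in TCP frame",(rg-s["tcp_pos"][:2])@R)
E
```

```text
[[ 0.60007193 -0.09798279]
 [ 0.59532762 -0.15549699]
 [ 0.59024568 -0.09703049]] [ 0.68177661 -0.06822314]
toe in probe/TCP frame [[ 0.16378966  0.04699909]
 [ 0.16409927 -0.01070963]
 [ 0.15391776  0.04708738]] expect (.167,.05),(.167,-.008),(.155,.05)
ring in TCP frame [0.24257493 0.08379816]
```

Emit:
step_arm:
  plan:
    - [-0.02,0,0.01,0,0]
    - [-0.06,0,0.024,0,0]
    - [-0.12,0,0.024,0,0]
    - [-0.18,0,0.024,0,0]
    - [-0.24,0,0.024,0,0]
    - [-0.3,0,0.024,0,0]
    - [-0.36,0,0.024,0,0]
    - [-0.41,0,0.024,0,0]
    - [-0.45,0,0.024,0,0]
    - [-0.476,0,0.024,0,0]
    - [-0.476,0,0.024,0,0]

```text
time_s: 8.1
tcp_pos: [0.5529, -0.1413, 0.0675]
eef_rot: [-180.0, -0.0, 174.9]
contact_force: [0.6, 0.1, -1.9]
gripper_width: 0.0157
gripper_force: 45.0
```

Emit:
step_arm:
  plan:
    - [0,0.01,0,0,0]
    - [0,0.03,0,0,0]
    - [0,0.06,0,0,0]
    - [0,0.09,0,0,0]
    - [0,0.12,0,0,0]
    - [0,0.15,0,0,0]
    - [0,0.175,0,0,0]
    - [0,0.195,0,0,0]
    - [0,0.207,0,0,0]
    - [0,0.212,0,0,0]
    - [0,0.212,0,0,0]

```text
time_s: 9.02
tcp_pos: [0.5562, -0.0881, 0.068]
eef_rot: [-180.0, -0.0, 174.9]
contact_force: [-0.4, 0.4, -2.3]
gripper_width: 0.0162
gripper_force: 45.0
```

```bash
python3 - <<'E'
from h import *
to(.433,-.131,.067,174.7)
im=eyes.capture('top')
a=im[60:300,100:400,::-1]; cv2.imwrite('pics/t4c.png',cv2.resize(a,None,fx=2.5,fy=2.5,interpolation=cv2.INTER_CUBIC))
E
```

```text
t 9.0167 pos [ 0.5562 -0.0881  0.068 ] yaw [-180.    -0.   174.9] j [  11.   19.  -25.    0.  -46. -106.] w 0.0162 F [-0.4  0.4 -2.3]
shares [ 0.476 -0.214  0.004] turn 0.004
```

View pics/t4c.png

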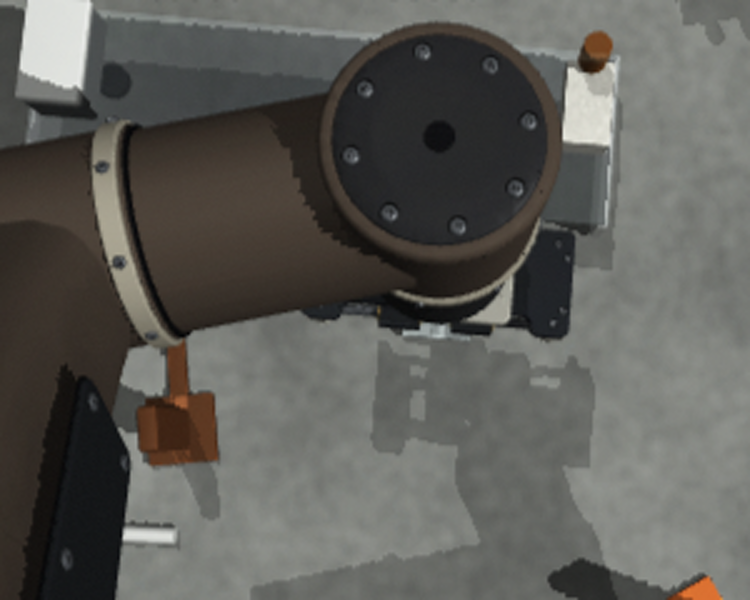

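The arm hides the hook from above, but there was no contact force on the way in. I'll drag gently, then check.

Emit:
step_arm:
  plan:
    - [0,0,0.008,0,0]
    - [0.01,0,0.008,0,0]
    - [0.025,0,0.008,0,0]
    - [0.045,0,0.008,0,0]
    - [0.065,0,0.008,0,0]
    - [0.085,0,0.008,0,0]
    - [0.105,0,0.008,0,0]
    - [0.13,0,0.008,0,0]
    - [0.155,0,0.008,0,0]
    - [0.18,0,0.008,0,0]
    - [0.205,0,0.008,0,0]
    - [0.23,0,0.008,0,0]

```text
time_s: 10.07
tcp_pos: [0.4984, -0.0832, 0.0662]
eef_rot: [180.0, 0.0, 174.9]
contact_force: [0.2, 1.2, -2.3]
gripper_width: 0.0156
gripper_force: 45.0
```

Emit:
step_arm:
  plan:
    - [0.025,0,0,0,0]
    - [0.05,0,0,0,0]
    - [0.075,0,0,0,0]
    - [0.1,0,0,0,0]
    - [0.125,0,0,0,0]
    - [0.15,0,0,0,0]
    - [0.175,0,0,0,0]
    - [0.2,0,0,0,0]
    - [0.225,0,0,0,0]
    - [0.25,0,0,0,0]
    - [0.27,0,0,0,0]
    - [0.28,0,0,0,0]

```text
time_s: 11.07
tcp_pos: [0.4282, -0.0771, 0.066]
eef_rot: [180.0, -0.0, 174.9]
contact_force: [0.9, -0.4, -2.6]
gripper_width: 0.0157
gripper_force: 45.0
```

```bash
python3 - <<'E'
from h import *
to(.433,-.131,.064,174.7)
im=eyes.capture('top')
a=im[60:300,100:400,::-1]; b=eyes.capture('side')[100:260,150:390,::-1]
b=cv2.resize(b,(525,350)); a=cv2.resize(a[:120],(800,320)); b=np.pad(b[:275],((0,0),(0,275),(0,0)))
cv2.imwrite('pics/t5c.png',np.vstack([a,b]))
E
```

```text
t 11.0667 pos [ 0.4282 -0.0771  0.066 ] yaw [180.   -0.  174.9] j [  16.    8.  -41.   -0.  -41. -111.] w 0.0157 F [ 0.9 -0.4 -2.6]
shares [-0.038 -0.213  0.008] turn 0.003
```

View pics/t5c.png

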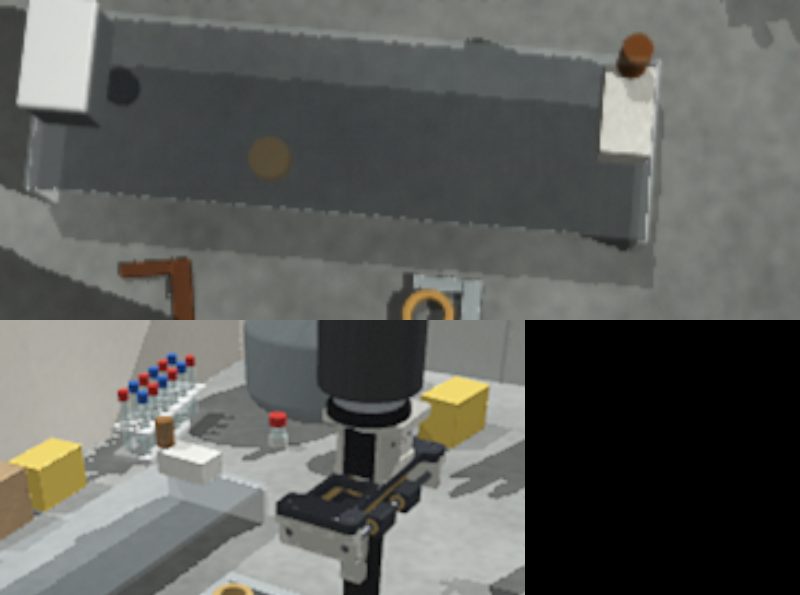

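The ring lies in the hook's corner at (428,307), well in front of the shelf edge (~row 218). The weight is still at (268,157). Now set the probe down and release.

Emit:
step_arm:
  plan:
    - [0,0,0.004,0,0]
    - [0,0,0.008,0,0]
    - [0,0,0.008,0,0]
    - [0,0,0.008,0,0]

```text
time_s: 11.5
tcp_pos: [0.4292, -0.0771, 0.0639]
eef_rot: [-180.0, -0.0, 174.9]
contact_force: [0.2, 1.0, -2.0]
gripper_width: 0.0155
gripper_force: 45.0
```

Emit:
step_arm:
  plan:
    - [0,0,0.003,0,0]
    - [0,0,0.004,0,0]
    - [0,0,0.004,0,0]
    - [0,0,0.004,0,0]

```text
time_s: 11.83
tcp_pos: [0.4294, -0.0772, 0.0637]
eef_rot: [-180.0, 0.0, 174.9]
contact_force: [-2.6, 0.7, 7.8]
gripper_width: 0.0157
gripper_force: 45.0
```

Emit:
step_arm:
  plan:
    - [0,0,-0.003,0,0]
    - [0,0,-0.003,0,20]
    - [0,0,-0.003,0,30]
    - [0,0,-0.003,0,50]
    - [0,0,-0.003,0,70]
    - [0,0,-0.003,0,85]
    - [0,0,-0.003,0,85]
    - [0,0,-0.003,0,85]
    - [0,0,-0.003,0,85]
    - [0,0,-0.003,0,85]
    - [0,0,-0.003,0,85]
    - [0,0,-0.003,0,85]

```text
time_s: 12.83
tcp_pos: [0.4292, -0.0771, 0.0638]
eef_rot: [180.0, 0.0, 174.9]
contact_force: [0.1, -0.8, -0.1]
gripper_width: 0.0809
gripper_force: 0.0
```

Emit:
step_arm:
  plan:
    - [0,0,-0.03,0,85]
    - [0,0,-0.1,0,85]
    - [0,0,-0.2,0,85]
    - [0,0,-0.32,0,85]
    - [0,0,-0.44,0,85]
    - [0,0,-0.54,0,85]
    - [0,0,-0.6,0,85]
    - [0,0,-0.6,0,85]

```text
time_s: 13.5
tcp_pos: [0.4311, -0.077, 0.2181]
eef_rot: [179.9, 0.4, 174.9]
contact_force: [-0.1, -0.8, 1.4]
gripper_width: 0.0852
gripper_force: 0.0
```

```bash
python3 - <<'E'
from h import *
to(.433,-.131,.064,174.7)
im=eyes.capture('top')
a=im[60:240,100:400,::-1]; b=eyes.capture('side')[140:290,150:390,::-1]
b=cv2.resize(b,(400,250)); a=cv2.resize(a,(500,300))
c=np.zeros((550,500,3),np.uint8); c[:300]=a; c[300:,:400]=b
cv2.imwrite('pics/t6c.png',c)
E
```

```text
t 13.5 pos [ 0.4311 -0.077   0.2181] yaw [179.9   0.4 174.9] j [  16.   -2.  -29.    0.  -64. -111.] w 0.0852 F [-0.1 -0.8  1.4]
shares [-0.023 -0.215  0.616] turn 0.004
```

View pics/t6c.png

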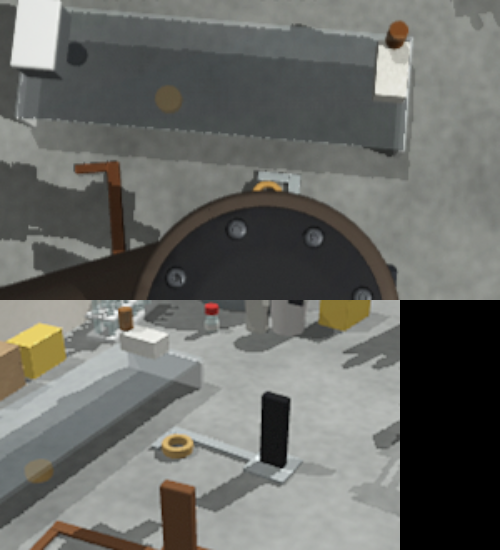

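The side view shows the ring flat on the open bench at (177,446), the probe upright and released with its grip at (275,430), and the weight still under the shelf at (40,470). Handing in.

```bash
python3 -c "
from plant import workorder
print(workorder.close_job())"
```

```text
the job is handed in; nothing more can be done
None
```

The job is handed in: the hooked probe dragged the ring out to lie flat on the open bench, clear of the shelf's front edge, the weight was left where it lay, and the probe was released standing flat, at about 13.6 s.

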